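Match the stacked level knob and un-mute the amplifier

ROBOT

A 6-joint arm with a two-finger parallel gripper is mounted at the origin on the work surface. World frame = base frame: x ahead of the robot, y to its left, z up, the work surface at z = 0. Lengths are in mm, angles in degrees, forces in N, time in s.
With the tool pointing down it reaches from about 350 to 850 mm from the base axis. Payload 8.1 kg.
Tool frame: the origin (TCP) lies midway between the tips of the shut fingers; the grasp point (between the pads) lies 19 mm behind it; z points along the fingers, y is the direction in which the jaws open and shut (so a half turn about z gives the same grasp; the last joint's range is limited). The gripper opens to 85 mm and grips with 20 to 120 N. Pads are 22 mm wide; open, the fingers measure 114 mm over their backs; the gripper's body (76 mm by 85 mm) begins 54 mm behind the grasp point. The pads swing forward as they close: fully open they stand 13 mm farther back than shut.
Start: joints at [-69.351, 7.471, 85.268, -0, 87.261, -4.893], TCP at [258.728, -541.355, 231.292] pointing down, gripper open.
Joint ranges: [-169.43, 169.43], [-51.17, 129.36], [1.28, 143.12], [-76.62, 256.62], [0, 156.53], [-152.29, 152.29]. Speed limits (degrees/s): [136.94, 136.94, 159.86, 180, 180, 180].

INTERFACE

Orientations are given as [roll, pitch, yaw] about the fixed x, y, z axes, in that order (R = Rz(yaw) Ry(pitch) Rx(roll)).
In Python, from bench import r gives the robot as it stands.
- The arm moves only by the shell command python3 -m jog 'ROWS' [FORCE]. ROWS is JSON, a list of rows, each a list of 5 numbers: the shift along the tool's x, y, z in m, then the turn about the tool's z in rad, then the opening, from 0 (shut) to 1 (fully open). A call has 1 to 20 rows; each row is the pose to reach, as a shift and turn from the pose measured when the call began, along the tool's axes at that moment; what a row does not reach only later rows make up. A row lasts 1/10 s, in which the tool goes at most 50 mm and 8.59 degrees, less where a joint would pass 70% of its speed; a pose out of reach is approached as far as the arm can. A call with a gripper value outside its range is refused whole. The fingers move at their own pace and stop on an object; FORCE is the grip in N (left out, the last holds). Time passes only in rows, so rows that repeat a pose let the fingers close. It gives the time, the measured TCP pose, the force and the opening at its end, in the units of the state.
- r.sense(): the state, without advancing time (a new reading comes with each control period).
- r.snapshot(name): name is "scene" or "top"; returns a dict with "pixels" (420x560x3 uint8, red, green, blue), "K" (3x3 intrinsics, pixels), "R" (3x3) and "t" (3): a world point X has camera coordinates R X + t. Camera axes: x right, y down, z forward; pixel columns grow to the right and rows downward; lengths in mm; the calibration is good to about 2 mm. A picture is of the moment at which its call begins. There is no depth.
- r.hand_in(): hands the job in, once; it reports no verdict.
The state is a dict: "time": time; "joint_pos": joint angles; "qd": joint speeds; "joint_efforts": joint torques, N m; "tool_pos": TCP position; "tcp_rot": TCP orientation; "ft_force": force on the tool from outside, world axes, zero at the start; "wrist_torque": the same for the moment, N m; "finger_gap": finger opening in mm.
Only numpy, scipy, OpenCV 4.12 (cv2) and the standard library are available. Lean on these libraries where they do the work, as an engineer would, in place of code of your own. Each camera call takes 0.05 s, during which the arm holds its last target.

TASK

Match the amplifier's two channels: turn the inner knob of the stacked control, for instance by pushing its upright fin round with a fingertip, until the fin's pointed end points straight at the raised nub on the outer ring, leaving the outer ring as it is set. Only then un-mute the amplifier by pushing its slide all the way to the end of its slot at the amplifier's back. Leave the hair clip lying on the amplifier and the things standing around it where they are.

Things in the scene. Friction and masses are not known exactly. Their poses are not given: they have to be found in the camera images.
- amp: compact amplifier, a flat grey box 220 (x) by 360 (y) by 70 mm high, fixed on the sideboard. Origin at the centre of its underside; its front is -x (the robot's side, give or take its yaw), its back +x, z up; flat top at z 70 mm. The stacked control stands on its top, centred at (0, -90) mm, the mute slide at y = +115 mm.
- knob_axis (a point): point on the vertical axis shared by the inner knob and the outer ring, 37 mm above the amplifier's top (half way up the fin). Fixed to the amplifier.
- inner_knob (a joint): angle of the inner knob in rad, growing anticlockwise seen from above; 0 = fin's pointed end towards the amplifier's back (+x). No stops; stays where left (friction 0.05 N m). Black disc 72 mm across, top 24 mm above the amplifier's top; straight across its middle stands a fin 14 mm thick and 62 mm long (31 mm either side of the axis), from 24 to 50 mm above the amplifier's top.
- beak_aim (a point): point in the air 54 mm from the axis in the direction of the fin's pointed end, 37 mm above the amplifier's top; turns with the inner knob, and is above the nub's middle when the fin points straight at it. The fin's other end is rounded; a white line on top runs from its middle to the pointed end.
- outer_ring (a joint): angle of the outer ring in rad, growing anticlockwise seen from above; 0 = nub towards the amplifier's back (+x). Must stay as it is, but turns as easily as the inner knob (0.05 N m). Bare-metal ring around the inner knob, 130 mm outer and 80 mm inner diameter, top 18 mm above the amplifier's top, with one raised nub.
- ring_nub (a point): centre of the top of the nub on the outer ring: a block 18 mm long (radially, from 45 to 63 mm from the axis) and 14 mm wide, rising 14 mm above the ring to 32 mm above the amplifier's top, with a dark line on it. Turns with the outer ring.
- mute_slide (a joint): travel of the mute slide in m along the amplifier's +x (from front to back); 0 = front end of its slot (muted), 0.070 = back end (un-muted, hard stop). Friction 1.5 N; it stays where it is left.
- slide_top (a point): centre of the top of the slide's cap: a ribbed black block 30 (along its travel) by 60 (across) by 22 mm, from 4 to 26 mm above the amplifier's top. At least 50 mm of free amplifier top lies in front of it at the start.
- hair_clip: purple plastic hair claw clip, about 80 mm long, 40 mm wide and 40 mm high, lying loose on the amplifier's top between the stacked control and the slide. Origin at the centre of its underside, x along its length. Leave alone.
- bowls: stack of three nested steel bowls, 156 mm across, 84 mm high, on the sideboard on the slide's side (+y) of the amplifier. Origin at the centre of its underside. Leave alone.
- coin_bank: white plastic coin bank with a screw-top base, 104 mm across, 136 mm high, behind the amplifier. Origin at the centre of its underside. Leave alone.
- candy_dish: glass candy dish with its lid on, 136 mm across, 132 mm high, on the knob's side (-y) of the amplifier. Origin at the centre of its underside. Leave alone.
- remote: black remote control, 45 by 170 by 18 mm, lying behind the amplifier. Origin at the centre of its underside. Leave alone.

How it is judged (in metres and radians):
On the way, in this order (a step that is already met when the one before it is completed fails the run):
1. the fin of the inner knob points at the outer ring's nub (horizontal distance between beak_aim and ring_nub below 0.006 m and value of joint mute_slide below 0.03 m), for 0.3 s.
2. the mute slide is pushed to the back end of its slot (value of joint mute_slide above 0.064 m), for 0.2 s.
At the end, for the whole second after the job is handed in: The fin points at the nub (within 6 mm at 54 mm from the axis), the nub is within 6 mm of its start, the slide is within 6 mm of the back end of its slot, and clip, bowls, coin bank, candy dish and remote are within 30 mm of their starts (horizontal distance between beak_aim and ring_nub below 0.006 m and not (distance of ring_nub from where it was at the start of the episode above 0.006 m) and value of joint mute_slide above 0.064 m and distance of each of hair_clip, bowls, coin_bank, candy_dish, remote from where it was at the start of the episode below 0.03 m); the robot touches nothing.
It fails at once if the outer ring is turned: its nub moves more than 6 mm (distance of ring_nub from where it was at the start of the episode above 0.006 m).
It fails at once if the slide is pushed back before the fin points at the nub (value of joint mute_slide above 0.03 m and not (horizontal distance between beak_aim and ring_nub below 0.01 m)).
It fails at once if a bystander (hair clip, bowls, coin bank, candy dish or remote) is shifted more than 30 mm (not (distance of hair_clip from where it was at the start of the episode below 0.03 m) or not (distance of bowls from where it was at the start of the episode below 0.03 m) or not (distance of coin_bank from where it was at the start of the episode below 0.03 m) or not (distance of candy_dish from where it was at the start of the episode below 0.03 m) or not (distance of remote from where it was at the start of the episode below 0.03 m)).
It also fails if it takes over 51 s, if anything falls off the work surface, if the arm or the gripper's body presses on something with over 40 N, if the wrist force passes 120 N, or if a joint passes its speed limit or range.

## Working session

There is one attempt and no reset: what is moved stays moved. The work goes in short steps, Python scripts to look and compute and a shell command to move; the robot and the scene stay as the last step left them, time stands still between calls to the robot, and variables do not carry over. Pictures are saved under pics/ and viewed, and the job is handed in when it is done.

```bash
mkdir -p pics; ls
python3 - <<'E'
from bench import r
import cv2,numpy as np
for n in("scene","top"):
    s=r.snapshot(n); cv2.imwrite(f"pics/{n}0.png",s["pixels"][:,:,::-1])
    print(n,s["K"],s["R"],s["t"])
    np.savez(f"{n}0.npz",**s)
print(r.sense())
E
```

```text
pics
scene [[442.97583104   0.         281.81640544]
 [  0.         442.97583104 210.40360657]
 [  0.           0.           1.        ]] [[-0.37517034  0.92680373  0.01679441]
 [ 0.60589901  0.25889913 -0.75223509]
 [-0.70152234 -0.27204058 -0.65868074]] [ 167.92766395 -305.11916354 1613.44428974]
top [[534.28542527   0.         274.63995805]
 [  0.         534.28542527 216.18567932]
 [  0.           0.           1.        ]] [[ 0.02464538 -0.99957036  0.0158653 ]
 [-0.98666845 -0.02687489 -0.1605089 ]
 [ 0.16086632 -0.01169799 -0.98690688]] [  12.80769241  579.83792749 1312.79624944]
{'time': 0.1, 'joint_pos': array([-6.93507539e+01,  7.51153776e+00,  8.53227244e+01, -1.14102831e-04,
        8.72606554e+01, -4.89338191e+00]), 'qd': array([-0.03690998, -0.06153258, -0.06313582,  0.01157192,  0.07274501,
        0.07315627]), 'joint_efforts': array([ 1.35892555e-03, -5.70953894e+01, -5.01939046e+01, -1.67292937e-04,
        8.25033960e-03, -8.87778606e-05]), 'tool_pos': array([ 258.55391648, -540.8944658 ,  230.34445302]), 'tcp_rot': array([-1.79905419e+02, -7.98309127e-03,  2.55426269e+01]), 'ft_force': array([-0.79019105, -0.35719698, -0.45805536]), 'wrist_torque': array([0.01840754, 0.00130066, 0.08093359]), 'finger_gap': 85.53220850037043}
```

View pics/top0.png

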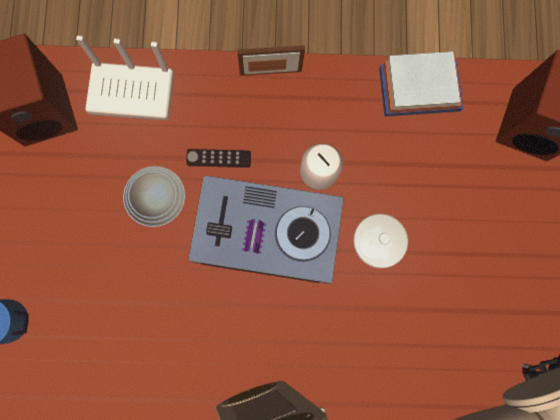

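View pics/scene0.png

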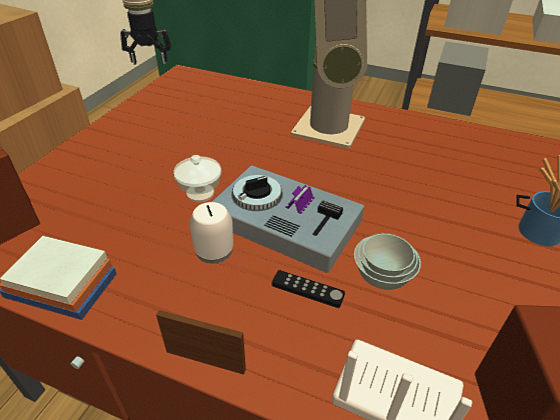

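```bash
python3 - <<'E'
import cv2
a=cv2.imread("pics/top0.png")
cv2.imwrite("pics/top0k.png",cv2.resize(a[190:330,290:450],None,fx=4,fy=4,interpolation=cv2.INTER_CUBIC))
cv2.imwrite("pics/top0a.png",cv2.resize(a[90:290,170:440],None,fx=2.9,fy=2.9,interpolation=cv2.INTER_CUBIC))
E
python3 - <<'E'
import cv2
a=cv2.imread("pics/top0.png")
cv2.imwrite("pics/top0k2.png",cv2.resize(a[200:270,265:340],None,fx=8,fy=8,interpolation=cv2.INTER_CUBIC))
cv2.imwrite("pics/top0a2.png",cv2.resize(a[165:295,180:350],None,fx=4.6,fy=4.6,interpolation=cv2.INTER_CUBIC))
E
```

```text
(no output)
```

View pics/top0k2.png

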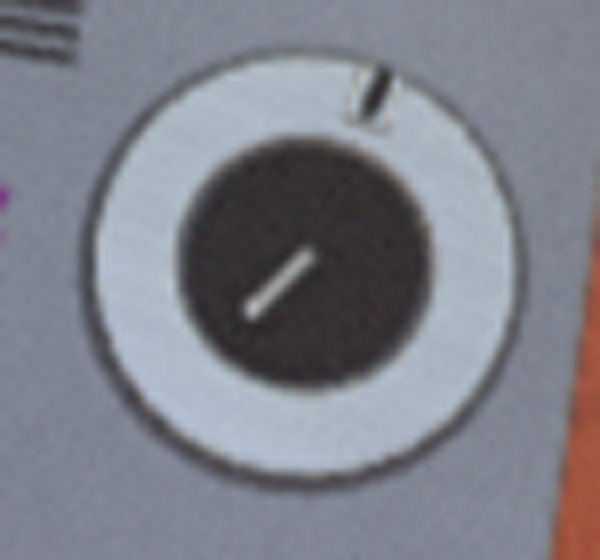

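View pics/top0a2.png

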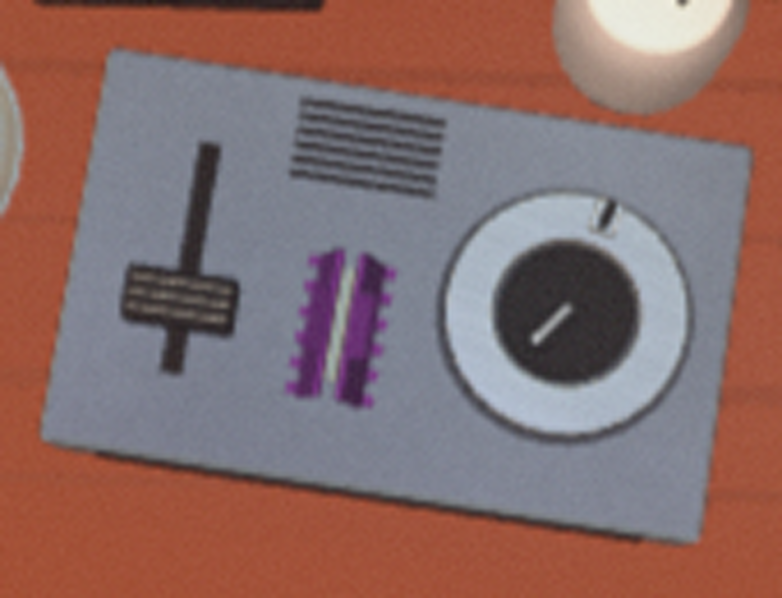

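The top view shows the fin's white line running from crop (313,250) to its pointed end at (248,315), i.e. front-left. The nub's dark line is at crop (376,95), towards the back. The slide is near the front of its slot. Now I'll turn these into positions.

```bash
cat > h.py <<'E'
import numpy as np,cv2
def back(s,uv,z):
    K,R,t=s["K"],s["R"],s["t"]; d=R.T@np.linalg.inv(K)@np.array([uv[0],uv[1],1.]); c=-R.T@t
    return c+d*(z-c[2])/d[2]
def proj(s,X):
    p=s["K"]@(s["R"]@np.asarray(X,float)+s["t"]); return p[:2]/p[2]
def c(x,y,f,ox,oy): return ((x+.5)/f-.5+ox,(y+.5)/f-.5+oy)
E
python3 - <<'E'
from h import *
s=np.load("top0.npz")
C=[back(s,c(x,y,4.6,180,165),70) for x,y in [(110,50),(751,150),(698,543),(42,438)]]
C=np.array(C);print(C.round(1)); print("centre",C.mean(0), [np.linalg.norm(C[i]-C[i-1]) for i in range(4)])
d=(C[0]+C[3]-C[1]-C[2])[:2]; print("y axis ang",np.degrees(np.arctan2(d[1],d[0]))-90)
e=(C[0]+C[1]-C[2]-C[3])[:2]; print("x ang",np.degrees(np.arctan2(e[1],e[0])))
# ring
g=[back(s,c(x,y,8,265,200),z) for x,y,z in [(308,265,88),(305,262,94),(313,250,120),(248,315,120),(376,95,102)]]
for q in g: print(q.round(1))
a=np.degrees(np.arctan2(e[1],e[0]));
yaw=np.radians((a+np.degrees(np.arctan2(d[1],d[0]))-90)/2)
ax=C.mean(0)[:2]+np.array([90*np.sin(yaw),-90*np.cos(yaw)]);print("axis",ax)
sl=back(s,c(180,299,4.6,180,165),96);print("slide",sl); 
v=sl[:2]-C.mean(0)[:2]; print("in amp",v@[np.cos(yaw),np.sin(yaw)],v@[-np.sin(yaw),np.cos(yaw)])
f=g[3]-g[2];print("fin ang",np.degrees(np.arctan2(f[1],f[0])))
n=g[4][:2]-ax;print("nub",np.degrees(np.arctan2(n[1],n[0])),np.linalg.norm(n))
for k in g[2:4]:
  n=k[:2]-ax;print(n,np.degrees(np.arctan2(n[1],n[0])),np.linalg.norm(n))
# slot ends, clip
for x,y in [(208,143),(172,373),(288,395),(398,270),(310,255),(372,405)]:
  v=back(s,c(x,y,4.6,180,165),70)[:2]-C.mean(0)[:2]; print(x,y,"amp",v@[np.cos(yaw),np.sin(yaw)],v@[-np.sin(yaw),np.cos(yaw)])
E
```

```text
[[ 674.8  210.3   70. ]
 [ 628.6 -142.6   70. ]
 [ 414.  -115.1   70. ]
 [ 461.   236.8   70. ]]
centre [544.60389394  47.34533553  70.        ] [np.float64(215.45889173539274), np.float64(355.91975239418247), np.float64(216.32667006930842), np.float64(355.07643620681296)]
y axis ang -7.523560242707163
x ang -7.1798409930959615
[533.4 -42.5  88. ]
[533.5 -41.1  94. ]
[533.8 -41.8 120. ]
[513.6 -22.7 120. ]
[584.5 -61.5 102. ]
axis [533.08753095 -41.9148089 ]
slide [534.4383097 163.8088046  96.       ]
in amp -24.98463446592782 114.20528345849907
fin ang 136.44067136631918
nub -20.852632493882325 55.04379940089236
[0.66644719 0.13398472] 11.367396770403033 0.6797821402595722
[-19.44452038  19.25819696] 135.27583239151235 27.367271020285816
208 143 amp 65.27770362422133 116.4858923814767
172 373 amp -62.073715903319304 114.50852757669212
288 395 amp -64.1881011703603 50.99488092559312
398 270 amp 12.053065362386443 3.1146375394256625
310 255 amp 12.795789567253108 51.54749405963488
372 405 amp -62.56430691040043 5.55670709719346
```

Axis is at about (533,-42), fin at about 136°, nub at about -21°. The plan is to straddle the fin with the jaws (tool yaw 136°), grip it lightly and turn -157°. J6 goes from about -50° to 107°, within range. First I'll move over the knob, staying high.

```bash
python3 -m jog '[[0.463,-0.332,0.0,-1.929,0.5],[0.463,-0.332,0.0,-1.929,0.5],[0.463,-0.332,0.0,-1.929,0.5],[0.463,-0.332,0.0,-1.929,0.5],[0.463,-0.332,0.0,-1.929,0.5],[0.463,-0.332,0.0,-1.929,0.5],[0.463,-0.332,0.0,-1.929,0.5],[0.463,-0.332,0.0,-1.929,0.5],[0.463,-0.332,0.0,-1.929,0.5],[0.463,-0.332,0.0,-1.929,0.5],[0.463,-0.332,0.0,-1.929,0.5],[0.463,-0.332,0.0,-1.929,0.5],[0.463,-0.332,0.0,-1.929,0.5],[0.463,-0.332,0.0,-1.929,0.5],[0.463,-0.332,0.0,-1.929,0.5],[0.463,-0.332,0.0,-1.929,0.5],[0.463,-0.332,0.0,-1.929,0.5],[0.463,-0.332,0.0,-1.929,0.5]]' 20
python3 - <<'E'
from bench import r
s=r.sense();print(s["joint_pos"].round(1),s["qd"].round(2))
E
```

```text
time: 1.9
tool_pos: [533.0, -42.2, 231.0]
tcp_rot: [180.0, -0.1, 135.9]
ft_force: [-0.2, -0.1, 0.3]
finger_gap: 42.6
[-10.1  -2.6  95.7   0.1  87.  -56. ] [ 0.25  0.08 -0.13  0.01  0.07 -0.41]
```

```bash
python3 -m jog '[[0,0,0.04,0,0.5],[0,0,0.075,0,0.5],[0,0,0.095,0,0.5],[0,0,0.101,0,0.5],[0,0,0.101,0,0.5],[0,0,0.101,0,0.5]]' 20
python3 - <<'E'
from bench import r
import cv2
s=r.snapshot("scene")["pixels"][:,:,::-1]
cv2.imwrite("pics/s1.png",cv2.resize(s[100:240,170:370],None,fx=4,fy=4,interpolation=cv2.INTER_CUBIC))
E
```

```text
time: 2.5
tool_pos: [534.0, -42.3, 131.7]
tcp_rot: [179.9, 0.0, 135.9]
ft_force: [0.7, 0.1, 0.6]
finger_gap: 42.5
```

View pics/s1.png

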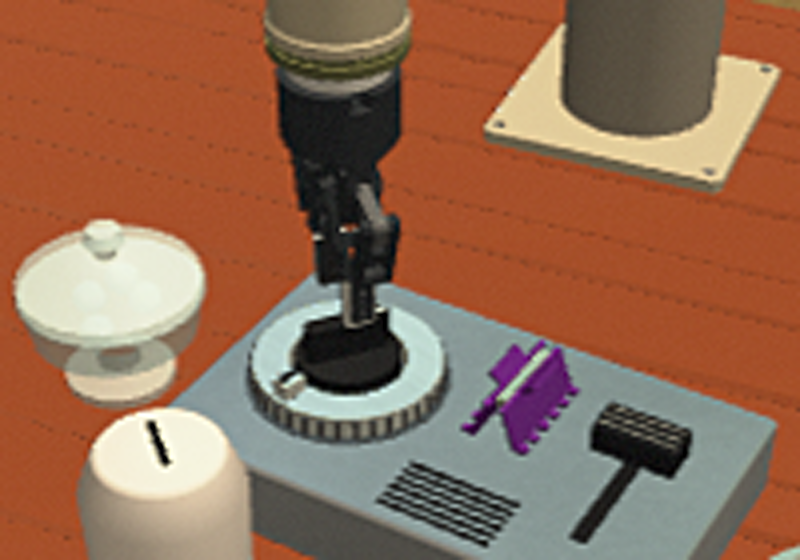

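The scene view shows the open jaws just above the fin (crop about (345,330)), one on each side as intended. The nub is at crop (290,380), well clear. Descending.

```bash
python3 -m jog '[[0,0,0.012,0,0.5],[0,0,0.024,0,0.5],[0,0,0.032,0,0.5],[0,0,0.033,0,0.5],[0,0,0.033,0,0.5]]' 20
```

```text
time: 3.05
tool_pos: [533.8, -42.2, 98.2]
tcp_rot: [179.9, -0.0, 135.9]
ft_force: [-0.0, 0.6, 0.2]
finger_gap: 43.0
```

```bash
python3 -m jog '[[0,0,0,0,0.4],[0,0,0,0,0.35],[0,0,0,0,0.3],[0,0,0,0,0.25],[0,0,0,0,0.2],[0,0,0,0,0.15],[0,0,0,0,0.1],[0,0,0,0,0.1],[0,0,0,0,0.1]]' 20
```

```text
time: 3.95
tool_pos: [534.5, -41.6, 98.6]
tcp_rot: [179.8, 0.0, 136.0]
ft_force: [3.0, 3.9, -1.2]
finger_gap: 13.5
```

```bash
python3 -m jog '[[0,0,0,0.07,0.1],[0,0,0,0.17,0.1],[0,0,0,0.27,0.1],[0,0,0,0.37,0.1],[0,0,0,0.47,0.1],[0,0,0,0.57,0.1],[0,0,0,0.67,0.1],[0,0,0,0.7,0.1],[0,0,0,0.7,0.1]]' 20;  python3 - <<'E'
from bench import r
import cv2
s=r.snapshot("top")["pixels"][:,:,::-1]
cv2.imwrite("pics/t2.png",cv2.resize(s[165:295,180:350],None,fx=4.6,fy=4.6,interpolation=cv2.INTER_CUBIC))
E
```

```text
time: 4.85
tool_pos: [534.2, -41.7, 98.6]
tcp_rot: [179.9, -0.1, 95.9]
ft_force: [-3.0, 0.5, 1.9]
finger_gap: 13.5
```

View pics/t2.png

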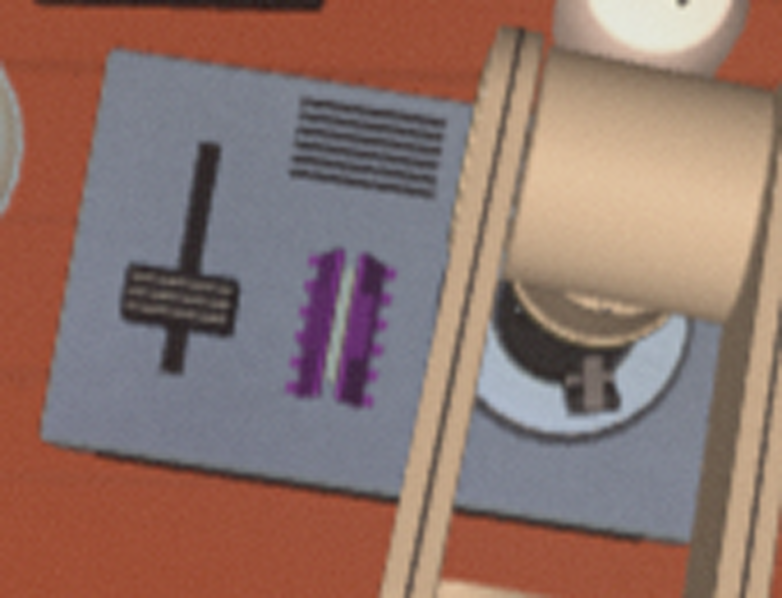

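The arm hides the knob in the top view, but forces are low (3 N) and the clip and slide haven't moved. I'll turn the remaining 117°.

```bash
python3 -m jog '[[0,0,0,0.1,0.1],[0,0,0,0.22,0.1],[0,0,0,0.34,0.1],[0,0,0,0.46,0.1],[0,0,0,0.58,0.1],[0,0,0,0.7,0.1],[0,0,0,0.82,0.1],[0,0,0,0.94,0.1],[0,0,0,1.06,0.1],[0,0,0,1.18,0.1],[0,0,0,1.3,0.1],[0,0,0,1.42,0.1],[0,0,0,1.54,0.1],[0,0,0,1.66,0.1],[0,0,0,1.78,0.1],[0,0,0,1.9,0.1],[0,0,0,2.0,0.1],[0,0,0,2.04,0.1],[0,0,0,2.04,0.1],[0,0,0,2.04,0.1]]' 20;  python3 - <<'E'
from bench import r
import cv2
s=r.snapshot("scene")["pixels"][:,:,::-1]
cv2.imwrite("pics/s2.png",cv2.resize(s[150:240,210:310],None,fx=6,fy=6,interpolation=cv2.INTER_CUBIC))
E
```

```text
time: 6.9
tool_pos: [533.7, -40.8, 98.5]
tcp_rot: [-179.8, 0.0, -20.8]
ft_force: [-4.4, 4.2, 3.8]
finger_gap: 13.5
```

View pics/s2.png

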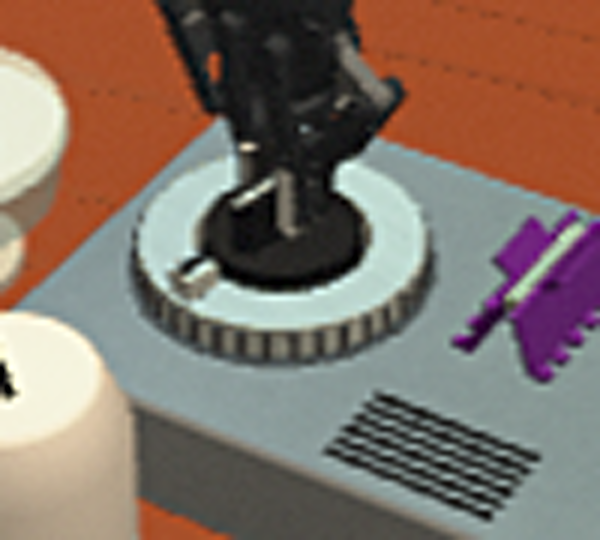

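The pointed end looks aimed at the nub (crop fin tip about (240,215), nub about (190,275)). I'll release, rise, and move high to above the front of the slide so I can check from the top.

```bash
python3 -m jog '[[0,0,0,0,0.2],[0,0,0,0,0.3],[0,0,0,0,0.4],[0,0,0,0,0.5],[0,0,0,0,0.5],[0,0,0,0,0.5],[0,0,-0.03,0,0.5],[0,0,-0.07,0,0.5],[0,0,-0.11,0,0.5],[0,0,-0.13,0,0.5],[-0.02,-0.03,-0.13,-0.05,0.3],[-0.05,-0.07,-0.13,-0.1,0.1],[-0.08,-0.11,-0.13,-0.15,0],[-0.1,-0.15,-0.13,-0.2,0],[-0.122,-0.18,-0.13,-0.236,0],[-0.122,-0.18,-0.13,-0.236,0],[-0.122,-0.18,-0.13,-0.236,0],[-0.122,-0.18,-0.13,-0.236,0],[-0.122,-0.18,-0.13,-0.236,0]]' 20;  python3 - <<'E'
from bench import r
import cv2,numpy as np
q=r.snapshot("top");np.savez("t3.npz",**q);s=q["pixels"][:,:,::-1]
cv2.imwrite("pics/t3.png",cv2.resize(s[165:295,180:350],None,fx=4.6,fy=4.6,interpolation=cv2.INTER_CUBIC))
cv2.imwrite("pics/t3k.png",cv2.resize(s[200:270,265:340],None,fx=8,fy=8,interpolation=cv2.INTER_CUBIC))
E
```

```text
time: 8.85
tool_pos: [483.7, 169.2, 229.2]
tcp_rot: [-179.8, -0.0, -7.4]
ft_force: [-0.2, -0.2, -0.2]
finger_gap: 0.0
```

View pics/t3.png

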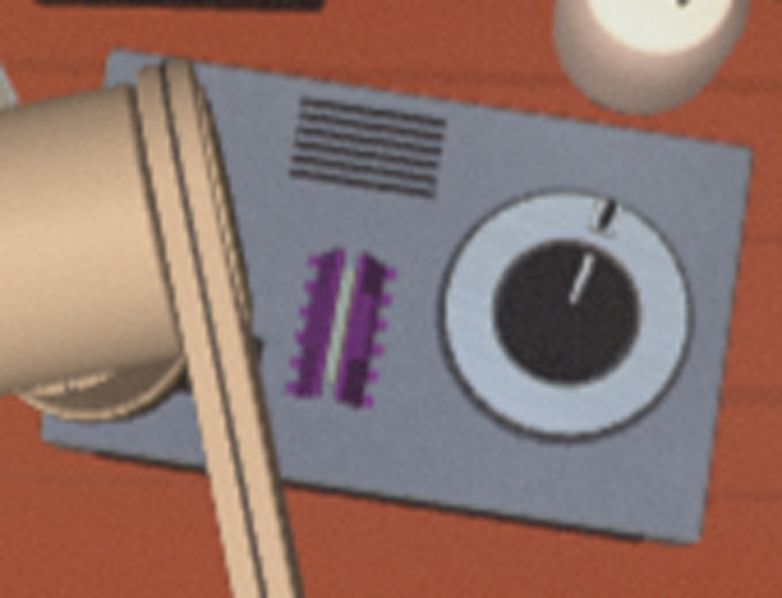

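View pics/t3k.png

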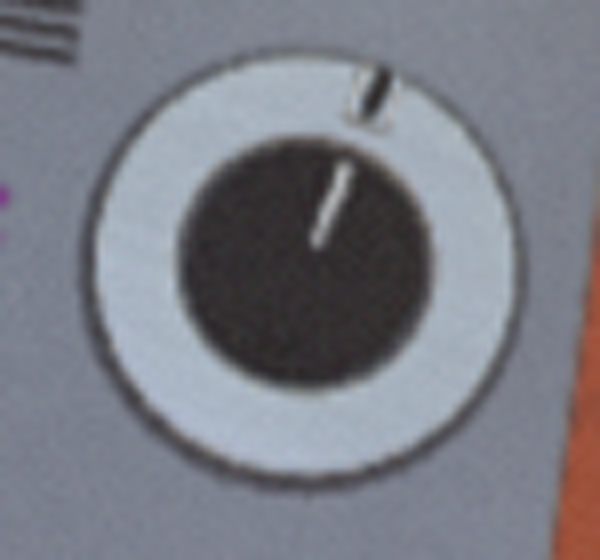

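Nub unmoved at crop (376,95). The white line now runs from (316,248) to (348,162), towards the nub. I'll measure the remaining angle accurately.

```bash
cat > meas.py <<'E'
from h import *
def line(s,box,bright,z,ax=None):
    g=cv2.cvtColor(s["pixels"],cv2.COLOR_RGB2GRAY).astype(float)
    x0,y0,x1,y1=box; g=g[y0:y1,x0:x1]; 
    w=np.clip(g-90,0,None) if bright else np.clip(130-g,0,None)
    yy,xx=np.nonzero(w>0); ww=w[yy,xx]
    P=np.array([back(s,(x0+x,y0+y),z)[:2] for x,y in zip(xx,yy)])
    m=(P*ww[:,None]).sum(0)/ww.sum(); C=np.cov(P.T,aweights=ww); v=np.linalg.eigh(C)[1][:,1]
    if v[0]<0:v=-v
    return m,np.degrees(np.arctan2(v[1],v[0])),len(ww)
def run(f):
    s=np.load(f); ax=np.array([533.4,-41.9])
    m,a,n=line(s,(302,218,311,233),True,120); print("fin mid",m,"ang",a,n,"radial",np.degrees(np.arctan2(*(m-ax)[::-1])),np.linalg.norm(m-ax))
    m,a,n=line(s,(308,206,316,217),False,102); print("nub mid",m,"ang",a,n,"radial",np.degrees(np.arctan2(*(m-ax)[::-1])),np.linalg.norm(m-ax))
    # ring/disc centres
    g=cv2.cvtColor(s["pixels"],cv2.COLOR_RGB2GRAY)[195:275,262:345]
    b=cv2.morphologyEx((g<110).astype(np.uint8),cv2.MORPH_CLOSE,np.ones((5,5)))
    for c in cv2.findContours(b,cv2.RETR_EXTERNAL,cv2.CHAIN_APPROX_NONE)[0]:
        if len(c)>60: (x,y),rr,_=cv2.fitEllipse(c); print("ell",rr,back(s,(x+262,y+195),94))
    b=(g>150).astype(np.uint8)
    for c in cv2.findContours(b,cv2.RETR_EXTERNAL,cv2.CHAIN_APPROX_NONE)[0]:
        if len(c)>60: (x,y),rr,_=cv2.fitEllipse(c); print("ring",rr,back(s,(x+262,y+195),88))
import sys; run(sys.argv[1])
E
python3 meas.py t3.npz
python3 - <<'E'
from h import *
for f in("top0.npz","t3.npz"):
    g=cv2.cvtColor(np.load(""+f)["pixels"],cv2.COLOR_RGB2GRAY); print(g[205:234,303:317])
E
```

```text
fin mid [550.30443644 -48.06120108] ang -23.245743195382815 27 radial -20.025403866874534 17.99223082127127
nub mid [586.38507246 -61.53344962] ang -11.01260616595589 31 radial -20.332026152125593 56.50566562544501
ell (29.67960548400879, 37.717628479003906) [537.41448667 -42.83102536  94.        ]
ell (54.65570831298828, 54.788299560546875) [531.92573111 -40.8752487   94.        ]
ell (12.224852561950684, 99.3911361694336) [ 533.95074481 -129.52946041   94.        ]
ring (49.17800521850586, 51.510005950927734) [531.81668195 -40.83722608  88.        ]
[[129 131 127 131 132 136 135 136 135 138 135 138 137 137]
 [122 121 120 116 118 118 124 131 133 138 136 139 136 138]
 [154 152 149 140 136 131 121 122 125 124 127 136 136 138]
 [179 179 179 182 183 178 156 149 136  93 100 125 132 136]
 [183 182 182 179 184 180 160 185 142  72  66 132 126 125]
 [182 181 180 180 178 179 167 173 106  52  80 171 142 124]
 [180 180 183 182 181 176 177 141  71  51 110 173 166 161]
 [179 177 181 182 178 166 179 109  51  72 152 173 179 183]
 [180 178 178 179 176 170 172  95  57 108 173 180 179 181]
 [180 180 1
[... 2181 characters left out ...]
3  47  85 178 116  55  45  47  52  74 103 139 171]
 [ 50  43  52 115 172  99  52  47  46  45  49  69 101 152]
 [ 50  44  75 161 148  84  43  47  52  47  44  53  69 112]
 [ 45  53 117 171 109  52  47  53  50  49  50  49  52  86]
 [ 48  69 156 146  80  48  50  50  47  54  49  49  50  59]
 [ 45  81 168 110  61  50  45  50  48  46  53  47  47  60]
 [ 56 110 142  84  50  46  50  46  46  51  49  46  49  46]
 [ 67 143 117  62  45  49  49  44  51  47  50  46  44  49]
 [ 61 124  89  53  51  45  50  49  43  50  53  53  47  48]
 [ 48  62  52  48  50  50  45  45  49  53  49  51  50  45]
 [ 47  49  45  46  46  47  52  45  50  47  47  49  50  49]
 [ 48  46  52  45  47  50  44  51  50  48  48  53  47  52]]
```

```bash
cat > m2.py <<'E'
from h import *
import sys
s=np.load(sys.argv[1]); g=cv2.cvtColor(s["pixels"],cv2.COLOR_RGB2GRAY).astype(float)
def rowfit(rows,c0,c1,base,sign,thr,z):
    P=[]
    for y in rows:
        x=np.arange(c0,c1); w=np.clip(sign*(g[y,c0:c1]-base),0,None); w[w<thr]=0
        # contiguous around peak
        k=w.argmax(); m=abs(np.arange(len(w))-k)<=2; w=w*m
        P.append(back(s,((x*w).sum()/w.sum(),y),z)[:2])
    P=np.array(P); vx,vy,x,y=cv2.fitLine(P.astype(np.float32),cv2.DIST_HUBER,0,.01,.01).ravel()
    if vx<0:vx,vy=-vx,-vy
    return P,np.array([x,y]),np.degrees(np.arctan2(vy,vx))
P,m,a=rowfit(range(221,230),302,312,50,1,8,120);print("fin",m,a,P[0],P[-1])
Q,mq,b=rowfit(range(209,215),309,315,150,-1,30,102);print("nub",mq,b,Q[0],Q[-1])
u=np.array([np.cos(np.radians(a)),np.sin(np.radians(a))])
for ax in ([533.4,-41.9],[533,-41.2],[533.8,-42.2]):
    ax=np.array(ax); n=mq-ax; print(ax,"fin off axis",np.cross(u,ax-m),"nub dir",np.degrees(np.arctan2(n[1],n[0])),np.linalg.norm(n))
d=mq-m;print("dir fin mid->nub mid",np.degrees(np.arctan2(d[1],d[0])))
E
python3 -W ignore m2.py t3.npz
```

```text
fin [547.9871   -47.144703] -20.433695 [557.79749817 -50.61893193] [538.18371019 -43.40070285]
nub [584.3696   -61.383926] -21.237898 [590.64298474 -63.73085171] [578.09978726 -58.97328444]
[533.4 -41.9] fin off axis -0.17801250190874018 nub dir -20.920126414974035 54.56671566508457
[533.  -41.2] fin off axis 0.33829203276495434 nub dir -21.450635705162775 55.192659462535644
[533.8 -42.2] fin off axis -0.31948628993174744 nub dir -20.774575397441982 54.08613870035674
dir fin mid->nub mid -21.374159
```

The fin is within about 1° of the nub and the ring hasn't moved. Next is the slide: descend in front of it with the jaws shut.

```bash
python3 -m jog '[[0,-0.001,0.04,0,0],[0,-0.001,0.08,0,0],[0,-0.001,0.12,0,0],[0,-0.001,0.14,0,0],[0,-0.001,0.148,0,0],[0,-0.001,0.148,0,0],[0,-0.001,0.148,0,0]]';  python3 - <<'E'
from bench import r
import cv2
s=r.snapshot("scene")["pixels"][:,:,::-1]
cv2.imwrite("pics/s4.png",cv2.resize(s[130:290,200:400],None,fx=3.7,fy=3.7,interpolation=cv2.INTER_CUBIC))
E
```

```text
time: 9.6
tool_pos: [485.2, 170.5, 82.7]
tcp_rot: [-179.8, -0.1, -7.4]
ft_force: [0.2, 0.2, 0.2]
finger_gap: -0.3
```

View pics/s4.png

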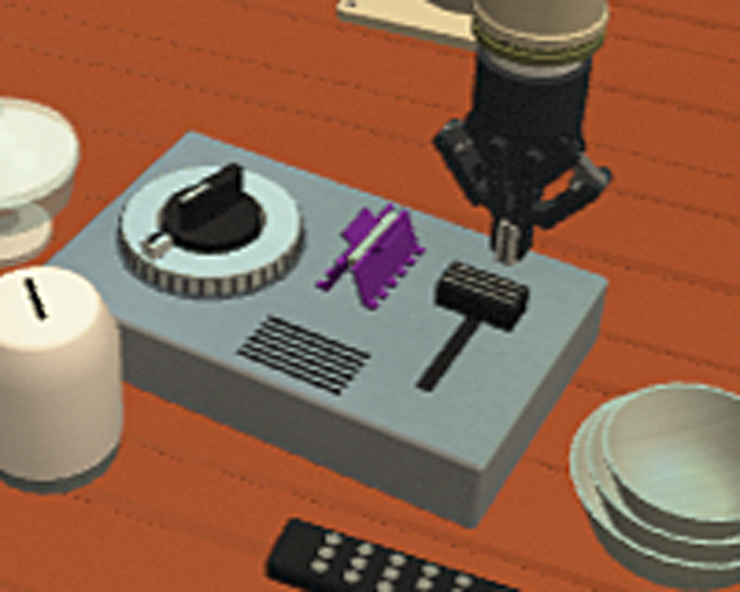

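The scene view shows the fin aimed at the nub and the fingertips (crop (508,250)) just in front of the slide (485,290). Clip and bowls are clear. Pushing gently.

```bash
python3 -m jog '[[0.01,0,0.002,0,0],[0.02,0,0.002,0,0],[0.03,0,0.002,0,0],[0.04,0,0.002,0,0],[0.05,0,0.002,0,0],[0.06,0,0.002,0,0],[0.065,0,0.002,0,0],[0.07,0,0.002,0,0],[0.075,0,0.002,0,0],[0.075,0,0.002,0,0]]'
```

```text
time: 10.65
tool_pos: [560.4, 160.9, 81.3]
tcp_rot: [-179.8, -0.2, -7.4]
ft_force: [-0.0, 0.7, -0.1]
finger_gap: -0.2
```

```bash
python3 -m jog '[[0.004,0,0,0,0],[0.008,0,0,0,0],[0.011,0,0,0,0],[0.014,0,0,0,0],[0.014,0,0,0,0]]'; python3 -m jog '[[0.002,0,0,0,0],[0.004,0,0,0,0],[0.004,0,0,0,0]]'
python3 - <<'E'
from bench import r
import cv2
s=r.snapshot("scene")["pixels"][:,:,::-1]
cv2.imwrite("pics/s5.png",cv2.resize(s[130:290,200:400],None,fx=3.7,fy=3.7,interpolation=cv2.INTER_CUBIC))
E
```

```text
time: 11.15
tool_pos: [569.8, 159.8, 81.1]
tcp_rot: [-179.8, 0.4, -7.4]
ft_force: [-27.0, 2.2, 19.4]
finger_gap: -0.1
time: 11.45
tool_pos: [569.6, 159.8, 81.0]
tcp_rot: [-179.9, 0.9, -7.3]
ft_force: [-24.3, 0.4, 18.1]
finger_gap: -0.2
```

View pics/s5.png

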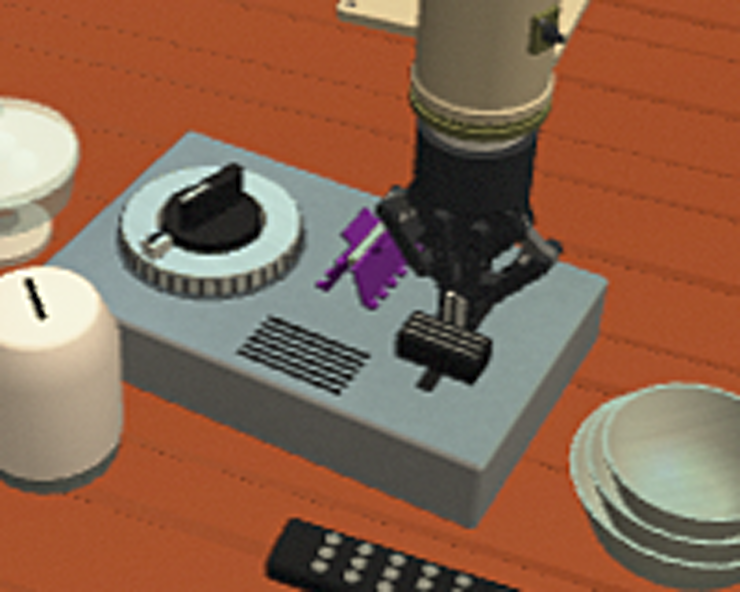

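The push met a firm stop at about 27 N. I'll back off, rise and check where the slide ended up.

```bash
python3 -m jog '[[-0.01,0,0,0,0],[-0.025,0,0,0,0],[-0.03,0,-0.03,0,0],[-0.03,0,-0.07,0,0],[-0.03,0,-0.11,0,0],[-0.03,0,-0.15,0,0],[-0.07,0,-0.15,0,0],[-0.11,0,-0.15,0,0],[-0.15,0,-0.15,0,0],[-0.19,0,-0.15,0,0],[-0.19,0,-0.15,0,0],[-0.19,0,-0.15,0,0]]'
python3 - <<'E'
from bench import r
import cv2,numpy as np
q=r.snapshot("top");np.savez("t6.npz",**q);s=q["pixels"][:,:,::-1]
cv2.imwrite("pics/t6.png",cv2.resize(s[165:295,180:350],None,fx=4.6,fy=4.6,interpolation=cv2.INTER_CUBIC))
E
```

```text
time: 12.7
tool_pos: [383.6, 183.7, 234.7]
tcp_rot: [-179.8, 0.8, -7.3]
ft_force: [-0.9, -0.2, -0.2]
finger_gap: 0.1
```

View pics/t6.png

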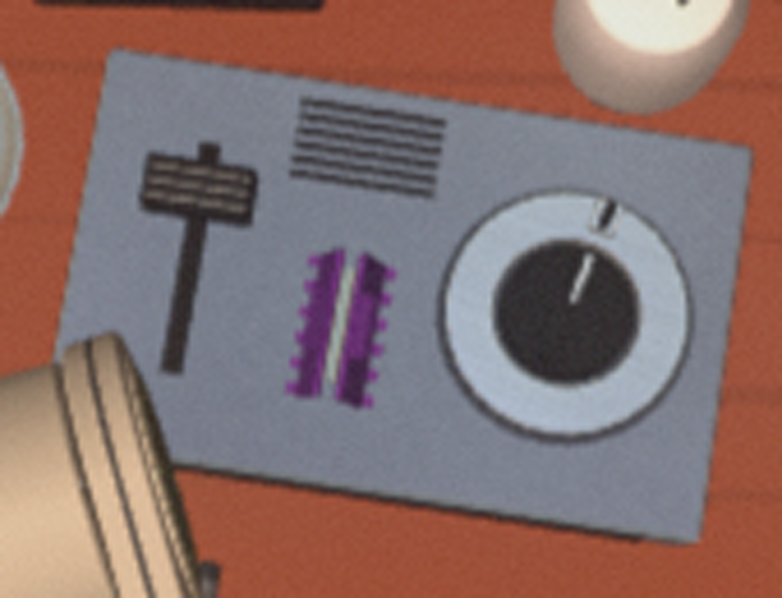

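```bash
python3 -W ignore m2.py t6.npz
python3 - <<'E'
from h import *
# template shift of cap between pictures, then centre positions at z=96
A=np.load("top0.npz");B=np.load("t6.npz")
yaw=np.radians(-7.35);X=np.array([np.cos(yaw),np.sin(yaw)]);Y=np.array([-X[1],X[0]])
T=A["pixels"][221:239,205:234]; x0,y0=205,221
M=cv2.matchTemplate(B["pixels"][185:260,190:250],T,cv2.TM_CCOEFF_NORMED); _,v,_,p=cv2.minMaxLoc(M)
x,y=p
f=lambda a,b,c:(a-c)/(2*(a-2*b+c))
sx=f(M[y,x-1],M[y,x],M[y,x+1]);sy=f(M[y-1,x],M[y,x],M[y+1,x]); print(v,p,sx,sy)
c0=np.array([218.9,229.7]); sh=np.array([x+sx+190-x0,y+sy+185-y0])
P0=back(A,c0,96)[:2];P1=back(B,c0+sh,96)[:2]; print("shift px",sh,"travel",(P1-P0)@X,(P1-P0)@Y)
# predicted cap-top outlines for centre candidates vs seen
C=np.array([544.6,47.35])
for cx in (-35,-30,-25,25,30,35,40):
    q=C+X*cx+Y*115; u=proj(A,[*q,96]); print(cx,((u-[180,165]+.5)*4.6-.5).round(0))
for n,S in(("0",A),("6",B)):
    cv2.imwrite(f"pics/cap{n}.png",cv2.resize(S["pixels"][190:255,200:245,::-1],None,fx=9,fy=9,interpolation=cv2.INTER_CUBIC))
E
```

```text
fin [547.98706  -47.144535] -20.19487 [557.79696502 -50.59925205] [538.18744502 -43.53980971]
nub [584.36957 -61.38095] -21.547491 [590.64446275 -63.78468014] [578.09796572 -58.90657289]
[533.4 -41.9] fin off axis -0.11353807335659205 nub dir -20.917230917492954 54.56559628570763
[533.  -41.2] fin off axis 0.4053430270595957 nub dir -21.447783927935877 55.19151459790291
[533.8 -42.2] fin off axis -0.25700959449574867 nub dir -20.771651168976028 54.0850263304116
dir fin mid->nub mid -21.370323
0.9716209173202515 (19, 12) 0.15001522 -0.064496346
shift px [  4.150009 -24.064499] travel 60.33695949378742 0.015054244467600064
-35 [175. 317.]
-30 [177. 308.]
-25 [179. 299.]
25 [194. 207.]
30 [196. 198.]
35 [198. 189.]
40 [199. 180.]
```

View pics/cap6.png

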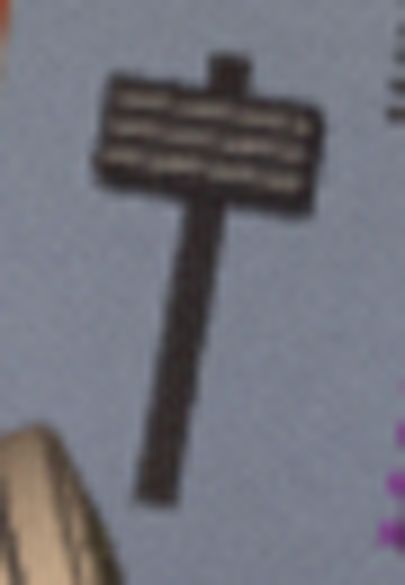

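View pics/cap0.png

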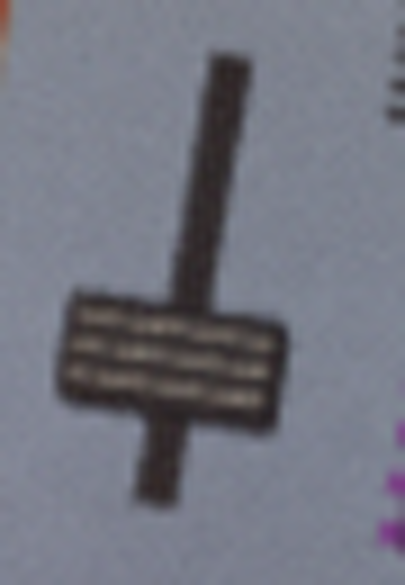

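Seen travel is 60.3 mm, from centre -25 to +35 in the amp frame. That fits a 70 mm travel centred on the slot if the slide started about 10 mm in. But 60 mm isn't 70 mm, so I'll push again at a different height and lateral position to confirm it really is the end stop.

```bash
python3 -m jog '[[0.04,0.006,0,0,0],[0.08,0.006,0,0,0],[0.12,0.006,0,0,0],[0.15,0.006,0,0,0],[0.16,0.006,0,0,0],[0.16,0.006,0.04,0,0],[0.16,0.006,0.08,0,0],[0.16,0.006,0.12,0,0],[0.16,0.006,0.145,0,0],[0.16,0.006,0.146,0,0],[0.16,0.006,0.146,0,0]]'
```

```text
time: 13.85
tool_pos: [540.3, 157.8, 86.5]
tcp_rot: [-179.9, 0.8, -7.3]
ft_force: [0.7, 0.2, 0.8]
finger_gap: -0.0
```

```bash
python3 -m jog '[[0.008,0,0,0,0],[0.016,0,0,0,0],[0.022,0,0,0,0],[0.026,0,0,0,0],[0.028,0,0,0,0],[0.028,0,0,0,0]]'
```

```text
time: 14.45
tool_pos: [568.2, 154.2, 86.1]
tcp_rot: [-179.9, 0.8, -7.3]
ft_force: [-0.7, -0.2, -0.3]
finger_gap: 0.2
```

```bash
python3 -m jog '[[0.002,0,0,0,0],[0.004,0,0,0,0],[0.006,0,0,0,0],[0.008,0,0,0,0],[0.01,0,0,0,0],[0.01,0,0,0,0]]'
```

```text
time: 15.05
tool_pos: [569.4, 154.0, 85.6]
tcp_rot: [180.0, 1.9, -7.2]
ft_force: [-46.9, 0.6, 35.3]
finger_gap: 0.4
```

It stopped at the same place (x 569.5) even at 47 N, so that is the end stop. Retreating, then final checks.

```bash
python3 -m jog '[[-0.01,0,0,0,0],[-0.025,0,0,0,0],[-0.03,0,-0.03,0,0],[-0.03,0,-0.07,0,0],[-0.03,0,-0.11,0,0],[-0.03,0,-0.15,0,0],[-0.07,0,-0.15,0,0],[-0.11,0,-0.15,0,0],[-0.15,0,-0.15,0,0],[-0.19,0,-0.15,0,0],[-0.19,0,-0.15,0,0],[-0.19,0,-0.15,0,0]]'
python3 - <<'E'
from bench import r
import cv2,numpy as np
q=r.snapshot("top");np.savez("t7.npz",**q);s=q["pixels"][:,:,::-1]
cv2.imwrite("pics/t7.png",s)
E
python3 -W ignore m2.py t7.npz
```

```text
time: 16.25
tool_pos: [385.7, 177.5, 242.3]
tcp_rot: [-180.0, 1.8, -7.2]
ft_force: [-0.0, 0.3, -0.1]
finger_gap: -0.1
fin [547.9866  -47.12506] -20.28993 [557.79644036 -50.5798858 ] [538.18852927 -43.58019335]
nub [584.36926  -61.370293] -21.399622 [590.64401151 -63.76824639] [578.09787407 -58.90321633]
[533.4 -41.9] fin off axis -0.15735221554642198 nub dir -20.906890553341828 54.561506908341606
[533.  -41.2] fin off axis 0.3605043823539722 nub dir -21.43760058427277 55.18733419901944
[533.8 -42.2] fin off axis -0.300028855103319 nub dir -20.761207947047776 54.080961995462104
dir fin mid->nub mid -21.382265
```

View pics/t7.png

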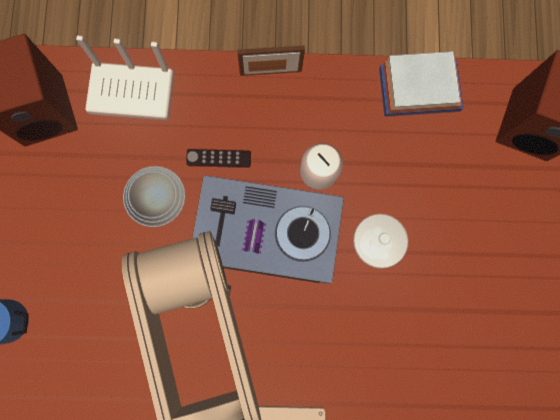

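The final view shows the fin (306,225) aimed at the nub (312,212) and the slide (223,206) at its back stop. Clip, bowls, bank, dish and remote are at their starting pixels, and the arm is clear. Handing in.

Run:
```python
from bench import r
print(r.hand_in())
```

```text
the job is handed in; nothing more can be done
None
```

The job is handed in, about 16 s into the 51 s allowed. The fin points at the nub and the mute slide is against its back stop.

- **Knob:** I gripped the inner knob's fin and turned it about 157° clockwise. The last picture puts the fin at -20.3° and the nub at -20.8° to -21.4°. That is about 1 mm of error at 54 mm from the axis, against the 6 mm allowed. The outer ring's nub did not measurably move.
- **Slide:** I pushed the slide to a firm stop only after checking the fin in a picture. It travelled about 60 mm rather than the full 70 mm, which fits a start about 10 mm into its slot. To confirm, I pushed again at another height and offset. It stopped at the same place against 47 N, and its position matches the back end of the slot worked out from its geometry. The first push had shown about 27 N.
- **Bystanders:** The clip, bowls, coin bank, candy dish and remote look unmoved in the last picture; I compared them by eye rather than measuring. The arm was clear of everything, with the wrist force near zero.

No check failed. The one disagreement was the 60 mm of slide travel, and I cannot confirm the slide's exact starting value.

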